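# Clear the mat and tip the parcel flat for the courier

### The job

The parcel on the hallway console has to lie flat on the blue felt mat, shipping label up, for the courier to scan. Push the black hair clip right off the mat onto the bare console top, then tip the standing parcel over with a light fingertip push near its top so that it lies wholly on the mat with its label up. Grip and lift nothing, and leave the coin bank, the dish, the nail file and the bottle opener where they are.

Things in the scene. Friction and masses are not known exactly. Their poses are not given: they have to be found in the camera images.
- mat: blue felt mat with pale stitching, fixed to the console top, 250 mm long (its x) by 180 mm wide (its y) and 3 mm thick; origin at the centre of its underside, z up. Its edges lie at x = +-125 mm and y = +-90 mm. The console top (z = 0) reaches at least 100 mm beyond it all round.
- parcel: brown cardboard carton standing on its short end on the mat, near the mat's -x end: 40 mm thick (x), 100 wide (y), 150 tall (z), 0.2 to 0.42 kg. Origin at the centre of the end it stands on. The white label with black bars is on its -x face; the plain +x face looks along the mat. Tipped along its +x it falls onto the mat and its x axis ends pointing down; beyond a lean of 15 degrees it falls by itself.
- parcel_center (a point): centre of the carton, 75 mm from either end
- parcel_foot (a point): middle of the carton's lower +x edge as it stands, 20 mm along its x from the origin: the edge it tips over
- parcel_corner_a (a point): corner of the carton's plain +x face: (20, -50, 0) mm in the parcel's frame
- parcel_corner_b (a point): corner of the carton's plain +x face: (20, 50, 0) mm in the parcel's frame
- parcel_corner_c (a point): corner of the carton's plain +x face: (20, -50, 150) mm in the parcel's frame
- parcel_corner_d (a point): corner of the carton's plain +x face: (20, 50, 150) mm in the parcel's frame
- clip: black plastic claw hair clip standing on its teeth on the mat where the parcel is to lie, 60 mm long (its x), 34 mm wide (its y), 38 mm tall, 25 g, loose; its jaws slope inwards from the teeth, so that it is widest at the foot. Origin at the centre of its underside. The strip of bare console along the mat's +y side is free.
- clip_center (a point): middle of the hair clip, 18 mm above its underside
- coin_bank: round coin bank, clear drum with red plastic foot and cap, white press button on top, 74 mm across, 108 mm tall, standing loose on the console beside the mat's -y side; origin at the centre of its underside. To be left alone.
- dish: round glazed terracotta dish, 110 mm across, 26 mm tall, loose on the console beside the mat's -y side; origin at the centre of its underside. To be left alone.
- nail_file: chrome nail file lying flat, 140 mm long (its x), 14 mm wide, 4 mm thick, loose on the console beside the mat's -x end, behind the parcel; origin under its middle. To be left alone.
- opener: flat steel bottle opener, 122 mm long (its x, from -62 to 60 mm), 40 mm wide at the head, 6 mm thick, loose on the console beyond the mat's +x end; origin at its underside near the middle. To be left alone.
Not all that is in view belongs to the job. Of the things that look like the parcel, take the one that is nearest to the robot's base at the start. Several things have the shape of the clip; the one meant has the colours described above.

How it is judged:
By the outcome, as a careful person would: the job done as asked, in the order asked, and still so for the second after the job is handed in, with the robot touching nothing.
It also fails if it takes over 51 s, if anything falls off the work surface, if the arm or the gripper's body presses on something with over 40 N, if the wrist force passes 120 N, or if a joint passes its speed limit or range.

### The arm

A 6-joint arm with a two-finger parallel gripper is mounted at the origin on the work surface. World frame = base frame: x ahead of the robot, y to its left, z up, the work surface at z = 0. Lengths are in m, angles in rad, forces in N, time in s.
With the tool pointing down it reaches from about 0.225 to 0.725 m from the base axis. Payload 3.1 kg.
Tool frame: the origin (TCP) lies at the very end of the fingers, on their centre line; the grasp point (between the pads) lies 19 mm behind it (bot.grip_point_offset is the distance from the TCP to the grasp point, in m); z points along the fingers, y is the line along which they close (so a half turn about z gives the same grasp; the last joint's range is limited). The gripper opens to 85 mm and grips with 20 to 120 N. Pads are 22 mm wide; open, the fingers measure 114 mm over their backs; the gripper's body (76 mm by 85 mm) begins 54 mm behind the grasp point. The pads swing forward as they close: fully open they stand 13 mm farther back than shut.
Start: joints at [1.085, 0.048, 0.099, 1.622, 0, 1.443], TCP at [0.184, 0.492, 0.231] pointing down, gripper open.
Joint ranges: [-2.91, 2.91], [-0.99, 1.94], [-1.21, 1.42], [-2.12, 2.29], [-1.49, 1.47], [-3.14, 3.14]. Speed limits (rad/s): [2.79, 2.79, 3.14, 3.14, 3.14, 3.14].

### API

Orientations are given as a rotation vector (axis times angle).
In Python, from cell import readout, camera, workorder, bot gives the robot as it stands.
- The arm moves only by the shell command python3 -m handwheel 'ROWS' [FORCE]. ROWS is JSON, a list of rows, each a list of 5 numbers: the finger opening in mm, from 0 to 85.4, then the shift along the world's x, y, z in mm, then the turn about the world's z in rad. A call has 1 to 5 rows; each row is the pose to reach, as a shift and turn from the pose commanded when the call began; what a row does not reach only later rows make up. A row lasts 1/8 s, in which the tool goes at most 62.5 mm and 10.7 degrees, less where a joint would pass 70% of its speed; a pose out of reach is approached as far as the arm can. A call with a gripper value outside its range is refused whole. The fingers move at their own pace and stop on an object; FORCE is the grip in N (left out, the last holds). Time passes only in rows, so rows that repeat a pose let the fingers close. It gives the time, the measured TCP pose, the force, the opening and the grip force at its end, in the units of the state.
- readout.sense(): the state, without advancing time (a new reading comes with each control period).
- camera(name): name is "scene" or "side" or "wrist"; returns a dict with "image" (480x640x3 uint8, red, green, blue), "range_z" (480x640 float32, m along the optical axis (not along the pixel's ray), 0 where there is no reading), "fx", "fy", "cx", "cy" (pixels), "R" (3x3) and "t" (3): a world point X has camera coordinates R X + t; the wrist camera has in their place "T_tool_cam" (4x4, takes a point from camera to tool coordinates, whose origin is the TCP and whose axes are the flange's). Camera axes: x right, y down, z forward; pixel columns grow to the right and rows downward; lengths in m; the calibration is good to about 2 mm. A picture is of the moment at which its call begins: read the wrist's pose just before it.
- workorder.job_done(): hands the job in; it is judged then, once.
The state is a dict: "time": time; "joint_pos": joint angles; "qd": joint speeds; "joint_efforts": joint torques, N m; "position": TCP position; "eef_rot": TCP orientation; "contact_force": force on the tool from outside, world axes, zero at the start; "ft_torque": the same for the moment, N m; "width": finger opening in m; "grasp_force": force on a finger pad.
Only numpy, scipy, OpenCV 4.12 (cv2) and the standard library are available. Lean on these libraries where they do the work, as an engineer would, in place of code of your own. Each camera call takes 0.05 s, during which the arm holds its last target. There are 200 camera calls.

## Working session

There is one attempt and no reset: what is moved stays moved. The work goes in short steps, Python scripts to look and compute and a shell command to move; the robot and the scene stay as the last step left them, time stands still between calls to the robot, and variables do not carry over. Pictures are saved under pics/ and viewed, at most 10 in all, crops included, and the job is handed in when it is done.

```bash
mkdir -p pics; python3 - <<'E'
from cell import readout,camera
import cv2,numpy as np
print(readout.sense())
ims=[]
for n in("scene","side"):
    c=camera(n); np.savez(f"pics/{n}0.npz",**c); cv2.imwrite(f"pics/{n}0.png",c["image"][:,:,::-1]); print(n,c["fx"],c["R"],c["t"],-c["R"].T@c["t"])
E
```

```text
{'time': 0.0, 'joint_pos': array([ 1.08520173e+00,  4.87527802e-02,  9.75895729e-02,  1.62196986e+00,
       -4.58562955e-05,  1.44298755e+00]), 'qd': array([-2.10975725e-05, -1.05337541e-03, -1.01416677e-03,  1.13165710e-03,
       -5.53755201e-04,  1.44908108e-03]), 'joint_efforts': array([ 3.05973927e-04, -3.38777447e+01,  3.20017648e+01,  2.03034159e-02,
       -1.05595977e-04, -7.41616986e-06]), 'position': array([0.18360223, 0.49120648, 0.23011194]), 'eef_rot': array([-0.55889763, -3.09080374,  0.00352025]), 'contact_force': array([ 0.11756957, -0.14948117,  0.23570989]), 'ft_torque': array([ 0.02853243,  0.01032625, -0.04693472]), 'grasp_force': 0.0, 'width': 0.0854025489794325}
scene 570.4918700528457 [[-0.35831968  0.93357949  0.00602843]
 [ 0.69870594  0.27244376 -0.66150164]
 [-0.61920677 -0.23281696 -0.74991949]] [ 0.19077451 -0.3443423   1.4186183 ] [1.18737032 0.24598913 0.83491645]
side 448.082413187878 [[ 0.71214279 -0.702034    0.00095323]
 [-0.44641055 -0.45388564 -0.77117147]
 [ 0.54182125  0.54875867 -0.63662677]] [-0.40136959  0.35870795  0.38941516] [ 0.23497006 -0.33265766  0.52492005]
```

View pics/scene0.png

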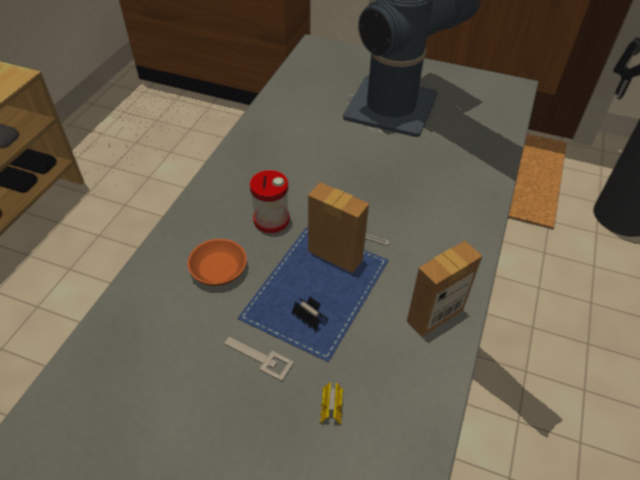

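View pics/side0.png

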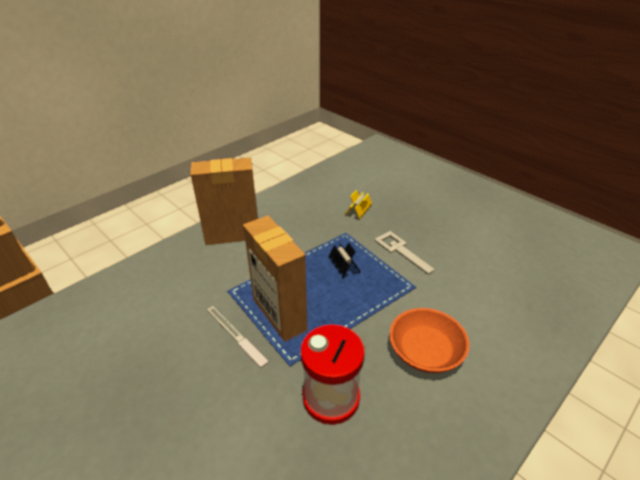

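The scene view shows the standing parcel at about (337,228) on the mat (corners about (242,318), (327,356), (387,263)). The black clip is at (310,312), and the decoys are the carton at (445,290) and the yellow clip at (332,403). The side view agrees, with the parcel at (275,280) and the clip at (344,258).

```bash
cat > h.py <<'E'
import numpy as np,cv2
def load(n): return dict(np.load(f"pics/{n}.npz"))
def cloud(c):
    v,u=np.mgrid[:480,:640]; z=c["range_z"].astype(float)
    P=np.stack([(u-c["cx"])/c["fx"]*z,(v-c["cy"])/c["fy"]*z,z],-1)
    return (P-c["t"])@c["R"], z>0
def rect(p):
    r=cv2.minAreaRect((p*1000).astype(np.float32)); return np.round(r[0],1),np.round(r[1],1),round(r[2],1),np.round(cv2.boxPoints(r)).tolist()
E
python3 - <<'E'
from h import *
for n in("scene0","side0"):
    c=load(n);P,ok=cloud(c);hsv=cv2.cvtColor(c["image"],cv2.COLOR_RGB2HSV);H,S,V=[hsv[...,i].astype(int) for i in range(3)]
    z=P[...,2]
    k=np.ones((3,3),np.uint8)
    m=((H>100)&(H<130)&(S>90)&ok&(abs(z)<.015)).astype(np.uint8)
    m=cv2.morphologyEx(m,cv2.MORPH_OPEN,k)>0
    print(n,"mat",rect(P[m][:,:2]),np.median(z[m]))
    box=cv2.convexHull((P[m][:,:2]*1000).astype(np.float32))
    on=np.array([[cv2.pointPolygonTest(box,(float(x*1000),float(y*1000)),False)>=-0 for x,y in row] for row in P[...,:2]])&ok
    m=(z>.012)&(z<.06)&(V<90)&(S<140)&on
    m=on&(z>.010)&(z<.05)&~((H>5)&(H<25)&(S>100))
    print(" clip",rect(P[m][:,:2]),np.percentile(z[m],[50,99]),m.sum())
    for name,cx in (("all",0),):
        b=((H>5)&(H<28)&(S>90)&ok&(z>.13)&(z<.18)&(np.hypot(P[...,0],P[...,1])<1)).astype(np.uint8)
        nc,lab,st,_=cv2.connectedComponentsWithStats(b)
        for i in range(1,nc):
            if st[i,4]>150:
                q=P[lab==i]; zt=np.percentile(q[:,2],98); t=q[q[:,2]>zt-.006]
                print(" carton",st[i],zt,rect(t[:,:2]))
    # any other non-table things
    o=(ok&(z>.02)&(z<.2)&(P[...,0]>.2)&(P[...,0]<1)&(abs(P[...,1])<.6)).astype(np.uint8)
    nc,lab,st,_=cv2.connectedComponentsWithStats(o)
    for i in range(1,nc):
        if st[i,4]>60:
            q=P[lab==i];print(" obj",st[i,:4],np.round(q.min(0),3),np.round(q.max(0),3))
E
```

```text
scene0 mat (array([599.6,  29.9]), array([171.7, 242. ]), 82.5, [[468.0, -39.0], [708.0, -71.0], [731.0, 99.0], [491.0, 131.0]]) 0.004529750653734394
 clip (array([588.8,  28.5]), array([195.7, 124.9]), 2.6, [[488.0, 86.0], [494.0, -38.0], [689.0, -29.0], [684.0, 95.0]]) [0.02915279 0.04422104] 637
 carton [ 308  182   61   45 1528] 0.1569174992671248 (array([510.9,  34.5]), array([100.5,  45.3]), 79.1, [[479.0, -11.0], [524.0, -19.0], [543.0, 80.0], [498.0, 88.0]])
 carton [ 418  241   64   52 1721] 0.15339616889471816 (array([574.9, 244.1]), array([ 42.8, 101.9]), 55.0, [[521.0, 256.0], [604.0, 197.0], [629.0, 232.0], [545.0, 291.0]])
 obj [250 170  39  57] [ 0.428 -0.155  0.02 ] [ 0.506 -0.081  0.112]
 obj [308 182  61  86] [ 0.482 -0.019  0.02 ] [0.542 0.087 0.158]
 obj [188 239  59  46] [ 0.563 -0.213  0.02 ] [ 0.674 -0.105  0.032]
 obj [408 241  75  90] [0.523 0.2   0.02 ] [0.629 0.288 0.155]
 obj [294 296  33  30] [0.643 0.01  0.02 ] [0.68  0.071 0.045]
 obj [322 382  21  37] [0.773 0.116 0.02 ] [0.833 0.149 0.042]
side0 mat (array([595.3,  26.3]), array([175.6, 246.1]), 82.5,
[... 211 characters left out ...]
[0.03015833 0.04952651] 840
 carton [ 191  157   63   28 1381] 0.1512025966214735 (array([577.6, 244.4]), array([46. , 99.3]), 56.7, [[523.0, 252.0], [606.0, 198.0], [632.0, 236.0], [549.0, 291.0]])
 carton [ 243  215   62   63 2204] 0.15422978268528614 (array([512. ,  34.7]), array([102.2,  41.6]), 78.9, [[482.0, -11.0], [523.0, -19.0], [542.0, 81.0], [501.0, 89.0]])
 obj [191 157 117 178] [ 0.482 -0.019  0.02 ] [0.627 0.288 0.155]
 obj [349 190  21  22] [0.775 0.115 0.02 ] [0.833 0.148 0.041]
 obj [332 242  26  29] [0.642 0.01  0.02 ] [0.68  0.072 0.043]
 obj [390 308  80  64] [ 0.567 -0.213  0.02 ] [ 0.675 -0.105  0.029]
 obj [301 324  64  91] [ 0.431 -0.155  0.02 ] [ 0.506 -0.082  0.11 ]
```

```bash
python3 -m handwheel '[[0,42,-46,0,-0.15],[0,84,-92,0,-0.3],[0,126,-138,0,-0.45],[0,168,-184,0,-0.6],[0,210,-230,0,-0.75]]'; python3 -m handwheel '[[0,42,-46,0,-0.15],[0,84,-92,0,-0.3],[0,126,-138,0,-0.45],[0,168,-184,0,-0.594],[0,210,-230,0,-0.594]]'; python3 -m handwheel '[[0,24,-28,0,0],[0,48,-56,0,0],[0,48,-56,0,0],[0,48,-56,0,0]]'
python3 - <<'E'
from cell import readout,camera
import numpy as np,cv2
s=readout.sense(); c=camera("wrist"); np.savez("pics/w1.npz",pos=s["position"],rot=s["eef_rot"],**c)
cv2.imwrite("pics/w1.png",c["image"][:,:,::-1]); print(s["position"],s["eef_rot"],s["joint_pos"])
E
```

```text
time: 0.72
position: [0.3947, 0.2601, 0.2308]
eef_rot: [-1.659, -2.668, 0.0]
contact_force: [1.0, 0.5, 0.4]
width: 0.0004
grasp_force: 0.0
time: 1.35
position: [0.6048, 0.0301, 0.2307]
eef_rot: [-2.363, -2.07, 0.0]
contact_force: [0.3, 0.4, -0.1]
width: -0.0
grasp_force: 0.0
time: 1.85
position: [0.6513, -0.0238, 0.2306]
eef_rot: [-2.361, -2.07, 0.001]
contact_force: [0.1, 0.2, -0.2]
width: 0.0001
grasp_force: 0.0
[ 0.65130517 -0.02383321  0.23062579] [-2.36075843e+00 -2.07016760e+00  1.30869144e-03] [-1.39646097e-01  3.98526466e-01  5.08273478e-01  1.68239342e+00
  4.93807500e-04  1.56212704e+00]
```

View pics/w1.png

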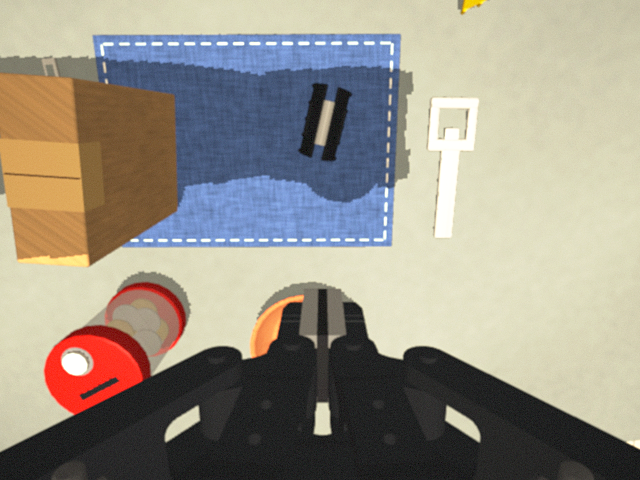

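The wrist view is aligned with the mat. The clip spans about (299,83) to (351,160), leaning about 10° from the mat's y, and its near end is at about (320,157). The fingers, at (323,300), are clear of the dish.

```bash
python3 - <<'E'
from h import *
from scipy.spatial.transform import Rotation as Ro
c=load("w1"); T=c["T_tool_cam"]; R=Ro.from_rotvec(c["rot"]).as_matrix()
A=R@T[:3,:3]; o=R@T[:3,3]+c["pos"]
def ray(uv,h):
    uv=np.asarray(uv,float).reshape(-1,2); d=np.c_[(uv[:,0]-c["cx"])/c["fx"],(uv[:,1]-c["cy"])/c["fy"],np.ones(len(uv))]@A.T
    return (o+d*((h-o[2])/d[:,2])[:,None])[:,:2]
g=c["image"].max(2); m=np.zeros((480,640),bool); m[75:170,285:365]=g[75:170,285:365]<45
v,u=np.nonzero(m); 
for h in(.005,.03): print("clip",h,rect(ray(np.c_[u,v],h)))
z=c["range_z"]; print("clip depth height", o[2]-np.percentile(z[m],[2,50,98]))
print("mat corners",np.round(ray([[95,35],[401,35],[392,246]],.003)*1000))
E
```

```text
clip 0.005 (array([660.7,  41. ]), array([59.9, 32.1]), 69.4, [[635.0, 19.0], [665.0, 7.0], [686.0, 63.0], [656.0, 75.0]])
clip 0.03 (array([660.7,  41.2]), array([55.8, 29.9]), 69.4, [[637.0, 20.0], [665.0, 10.0], [685.0, 62.0], [657.0, 73.0]])
clip depth height [0.05574316 0.04356389 0.0215292 ]
mat corners [[486. 133.]
 [731. 101.]
 [709. -76.]]
```

```bash
python3 -m handwheel '[[0,-12,-2,-60,-0.18],[0,-12,-2,-115,-0.18],[0,-12,-2,-165,-0.18],[0,-12,-2,-205,-0.18],[0,-12,-2,-219,-0.18]]'; python3 -m handwheel '[[0,3,10,0,0],[0,6,19,0,0],[0,9,28,0,0],[0,11,34,0,0],[0,13,40,0,0]]';python3 -m handwheel '[[0,2.5,8,0,0],[0,5,16,0,0],[0,7.5,24,0,0],[0,10,32,0,0],[0,12.5,40,0,0]]'
python3 - <<'E'
from cell import readout,camera
import cv2
print(readout.sense()["position"])
a=camera("scene")["image"][220:420,200:460,::-1];b=camera("side")["image"][160:360,200:460,::-1]
cv2.imwrite("pics/p2.png",cv2.resize(cv2.vconcat([a,b]),None,fx=1.5,fy=1.5))
E
```

```text
time: 2.52
position: [0.6366, -0.0246, 0.0092]
eef_rot: [-2.534, -1.85, 0.007]
contact_force: [-0.8, -0.5, -0.0]
width: 0.0
grasp_force: 0.0
time: 3.15
position: [0.6535, 0.0141, 0.0129]
eef_rot: [2.538, 1.85, 0.001]
contact_force: [0.4, -0.1, -0.3]
width: 0.0002
grasp_force: 0.1
time: 3.78
position: [0.6655, 0.0543, 0.0122]
eef_rot: [-2.539, -1.851, 0.0]
contact_force: [0.1, 0.3, 0.3]
width: 0.0
grasp_force: 0.1
[0.66547054 0.05432413 0.01223254]
```

View pics/p2.png

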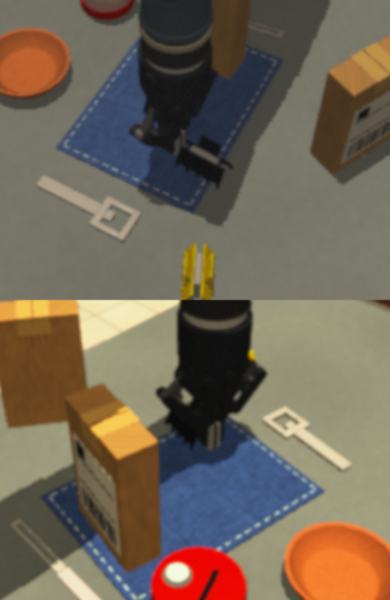

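The clip, at about (205,160) in the top half, sits straight ahead of the fingers and is moving toward the +y edge of the mat. I'll keep pushing.

```bash
python3 -m handwheel '[[0,2.5,8,0,0],[0,5,16,0,0],[0,7.5,24,0,0],[0,10,32,0,0],[0,12.5,40,0,0]]'; python3 -m handwheel '[[0,2.5,8,0,0],[0,5,16,0,0],[0,7.5,24,0,0],[0,9,29,0,0],[0,9,29,0,0]]';  python3 -m handwheel '[[0,-5,-16,0,0],[0,-11,-35,0,0],[0,-11,-35,50,0],[0,-11,-35,110,0],[0,-11,-35,165,0]]'
python3 - <<'E'
from cell import readout,camera
import cv2
from h import *
for n in("scene","side"):
    c=camera(n); np.savez(f"pics/{n}3.npz",**c)
    P,ok=cloud(c);z=P[...,2]
    m=ok&(z>.012)&(z<.06)&(P[...,0]>.6)&(P[...,0]<.76)&(P[...,1]>.07)&(P[...,1]<.25)
    r=rect(P[m][:,:2]);print(n,r)
    q=np.array(r[3])-[597.5,28]; print(" y' ",np.round(q@[.131,.991]),m.sum())
    if n=="scene": cv2.imwrite("pics/p3.png",cv2.resize(c["image"][160:430,180:500,::-1],None,fx=2,fy=2))
E
```

```text
time: 4.5
position: [0.678, 0.0944, 0.0122]
eef_rot: [-2.538, -1.851, 0.0]
contact_force: [-0.1, -0.2, -0.3]
width: 0.0003
grasp_force: 0.1
time: 5.12
position: [0.6869, 0.1232, 0.0122]
eef_rot: [2.538, 1.851, -0.0]
contact_force: [0.2, 0.2, 0.3]
width: -0.0002
grasp_force: 0.1
time: 5.75
position: [0.6753, 0.0855, 0.1794]
eef_rot: [2.54, 1.848, 0.0]
contact_force: [1.2, 0.6, -0.5]
width: 0.0004
grasp_force: 0.0
scene (array([648.5, 187.7]), array([ 58.7, 146.2]), 57.9, [[571.0, 202.0], [695.0, 124.0], [726.0, 174.0], [602.0, 251.0]])
 y'  [169. 108. 162. 222.] 1126
side (array([662.8, 183.2]), array([ 53.5, 125.1]), 48.3, [[598.0, 205.0], [692.0, 122.0], [727.0, 162.0], [634.0, 245.0]])
 y'  [175. 106. 150. 220.] 433
```

View pics/p3.png

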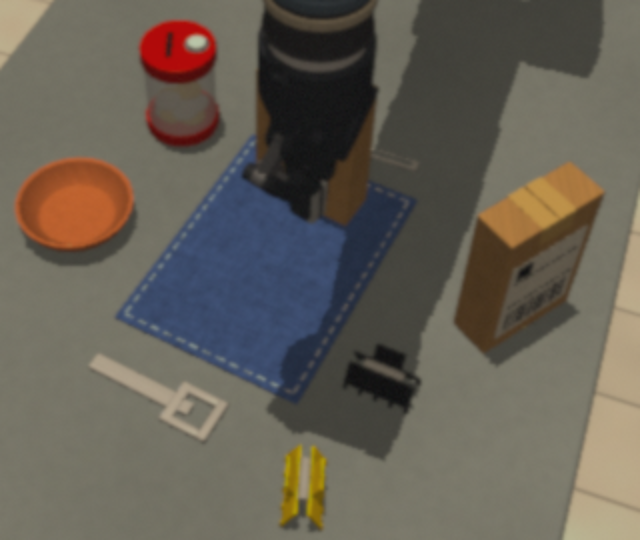

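The clip, at about (380,378), now stands on the bare console clear of the mat, and nothing else has moved. Next I go over the parcel to its label side.

```bash
python3 -m handwheel '[[0,0,0,50,0],[0,-20,-5,75,0.06],[0,-70,-13,75,0.12],[0,-120,-22,75,0.12],[0,-170,-31,75,0.12]]'; python3 -m handwheel '[[0,-45,-8,0,0],[0,-53,-9,0,0],[0,-53,-9,-50,0],[0,-53,-9,-100,0],[0,-53,-9,-119,0]]'
python3 -m handwheel '[[0,0,0,0,0]]'
python3 - <<'E'
from cell import readout,camera
import cv2
s=readout.sense();print(s["position"],s["contact_force"],s["joint_pos"][5])
a=camera("side")["image"][100:400,150:450,::-1];b=camera("scene")["image"][130:430,200:500,::-1]
cv2.imwrite("pics/p4.png",cv2.hconcat([a,b]))
E
```

```text
time: 6.48
position: [0.5037, 0.0551, 0.2517]
eef_rot: [2.425, 1.997, -0.001]
contact_force: [-0.3, 0.1, 0.7]
width: -0.0005
grasp_force: 0.0
time: 7.1
position: [0.4508, 0.0471, 0.1291]
eef_rot: [-2.421, -1.996, 0.007]
contact_force: [0.6, 0.4, -0.4]
width: 0.0003
grasp_force: 0.0
time: 7.22
position: [0.4515, 0.0472, 0.1308]
eef_rot: [-2.422, -1.996, 0.005]
contact_force: [-1.1, 0.3, -0.6]
width: -0.0
grasp_force: 0.0
[0.45146683 0.04715647 0.13081806] [-1.05343222  0.25131239 -0.62948771] 1.7190239958148312
```

View pics/p4.png

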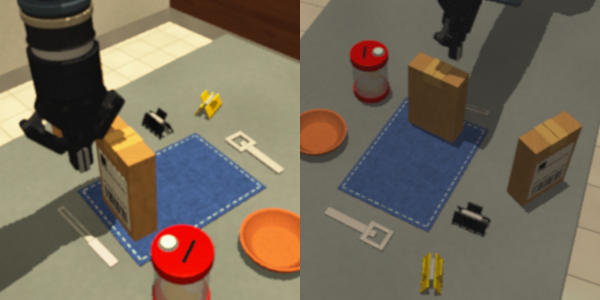

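The side view (left) shows the fingertips at (85,160), behind the upper part of the label face and centred. Nothing is being touched yet.

```bash
python3 -m handwheel '[[0,5,-1,0,0],[0,10,-2,0,0],[0,15,-3,0,0],[0,18,-3.5,0,0],[0,22,-4,0,0]]'; python3 -m handwheel '[[0,5,-1,0,0],[0,10,-2,0,0],[0,15,-3,0,0],[0,20,-4,0,0],[0,24,-4.6,0,0]]'
python3 - <<'E'
from cell import readout,camera
from h import *
c=camera("side");P,ok=cloud(c);z=P[...,2]
hs=cv2.cvtColor(c["image"],cv2.COLOR_RGB2HSV).astype(int)
m=ok&(z>.05)&(hs[...,0]>5)&(hs[...,0]<28)&(hs[...,1]>90)&(P[...,1]<.12)&(P[...,0]<.65)
q=P[m]; a=(q[:,:2]-[.5115,.0346])@[.982,-.189]
for h in(.06,.09,.12,.14):
    k=abs(q[:,2]-h)<.006
    if k.any(): print(h,np.round(np.percentile(a[k],[2,98])*1000))
E
```

```text
time: 7.95
position: [0.4751, 0.0437, 0.1333]
eef_rot: [-2.423, -1.999, 0.0]
contact_force: [-0.7, 0.1, 0.3]
width: -0.0002
grasp_force: 0.0
time: 8.57
position: [0.4993, 0.039, 0.1333]
eef_rot: [2.423, 1.999, 0.0]
contact_force: [-0.4, 0.1, 0.4]
width: -0.0002
grasp_force: 0.2
0.06 [-47.  25.]
0.09 [-50.  30.]
0.12 [-3. 35.]
0.14 [-5. 37.]
```

The parcel is leaning about 9° with its foot in place, so I'll carry on past 15°.

```bash
python3 -m handwheel '[[0,5,-1,0,0],[0,10,-2,0,0],[0,15,-3,0,0],[0,19,-3.6,0,0],[0,22,-4.2,0,0]]'; python3 -m handwheel '[[0,0,0,0,0],[0,0,0,0,0],[0,-20,4,30,0],[0,-50,10,90,0],[0,-80,15,120,0]]'; python3 -m handwheel '[[0,-20,0,0,0],[0,-40,0,0,0],[0,-60,0,0,0],[0,-60,0,0,0],[0,-60,0,0,0]]'
python3 - <<'E'
from cell import readout,camera
from h import *
ims=[]
for n in("scene","side"):
    c=camera(n);P,ok=cloud(c);z=P[...,2]; ims.append(c["image"][100:430,180:500,::-1])
    m=ok&(z>.034)&(z<.06)&(P[...,0]>.49)&(P[...,0]<.76)&(P[...,1]>-.09)&(P[...,1]<.115)
    r=rect(P[m][:,:2]); q=np.array(r[3])-[597.5,28]
    print(n,r,np.median(z[m]),"mat:",np.round(np.c_[q@[.991,-.131],q@[.131,.991]]).tolist())
cv2.imwrite("pics/p5.png",cv2.hconcat(ims))
E
```

```text
time: 9.25
position: [0.5212, 0.0349, 0.1333]
eef_rot: [-2.423, -1.999, 0.0]
contact_force: [-0.3, 0.1, 0.4]
width: -0.0004
grasp_force: 0.0
time: 9.88
position: [0.4406, 0.0501, 0.2559]
eef_rot: [2.422, 1.998, 0.004]
contact_force: [0.8, -1.0, -0.2]
width: 0.0002
grasp_force: 0.0
time: 10.5
position: [0.3814, 0.0499, 0.2534]
eef_rot: [2.423, 1.999, 0.001]
contact_force: [0.6, -0.6, 0.3]
width: 0.0004
grasp_force: 0.0
scene (array([608.7,  14.6]), array([101.9, 153.1]), 78.7, [[524.0, -20.0], [674.0, -50.0], [694.0, 50.0], [544.0, 79.0]]) 0.04458946635910857 mat: [[-67.0, -57.0], [86.0, -67.0], [93.0, 34.0], [-60.0, 44.0]]
side (array([610.2,  14.7]), array([102.9, 151.6]), 79.0, [[526.0, -21.0], [675.0, -50.0], [694.0, 51.0], [546.0, 80.0]]) 0.043231252398561536 mat: [[-64.0, -58.0], [87.0, -67.0], [93.0, 35.0], [-58.0, 45.0]]
```

View pics/p5.png

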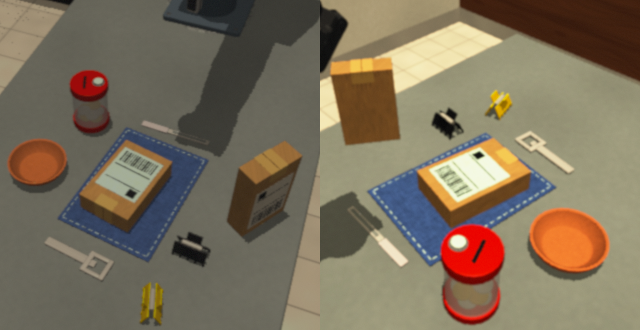

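The parcel lies flat with its label up, at (125,185) in the left half, at least 20 mm inside the mat on every side. The clip, at (190,248), is off the mat, and the other things are where they were.

```bash
python3 -c "
from cell import workorder
print(workorder.job_done())"
```

```text
the job is handed in; nothing more can be done
None
```

Job handed in at about 10.5 s: the clip stands on the bare console clear of the mat, and the parcel lies flat on the mat with its label up, at least 20 mm inside every edge; the other items look unmoved in the final pictures.

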